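Rack the sharpening plates for carrying

ROBOT

A 6-joint arm with a two-finger parallel gripper is mounted at the origin on a cart in front of the work surface, level with it; the furniture and walls round the work are solid. World frame = base frame: x ahead of the robot, y to its left, z up, the work surface at z = 0. Lengths are in mm, angles in rad, forces in N, time in s.
With the tool pointing down it reaches from about 300 to 775 mm from the base axis. Payload 14.6 kg.
Tool frame: the origin (TCP) lies on the centre line of the jaws, within the pads' length; the fingertips stand 19 mm ahead of it and the grasp point (between the pads) is the TCP (bot.tip_reach is the distance from the TCP to the fingertips, in mm); z points along the fingers, y is the line along which they close (so a half turn about z gives the same grasp; the last joint's range is limited). The gripper opens to 85 mm and grips with 20 to 120 N. Pads are 22 mm wide; open, the fingers measure 114 mm over their backs; the gripper's body (76 mm by 85 mm) begins 54 mm behind the grasp point. The pads swing forward as they close: fully open they stand 13 mm farther back than shut.
Start: joints at [1.26, 0.3, 1.521, -0, 1.321, -0.067], TCP at [132.764, 533.726, 250.281] pointing down, gripper open.
Joint ranges: [-3.03, 3.03], [-0.79, 2.21], [0.23, 2.52], [-1.04, 4.18], [0, 3.07], [-2.55, 2.55]. Speed limits (rad/s): [2.22, 2.22, 2.57, 3.14, 3.14, 3.14].

INTERFACE

Orientations are given as a unit quaternion [w, x, y, z].
In Python, from rig import bot gives the robot as it stands. Calls block until the motion is done:
- bot.move_to(position, orientation): joint-space move of the TCP to a pose.
- bot.servo_line(position, attitude=None, speed=150, until_force=None): straight line of the TCP; attitude=None keeps the orientation; speed is the mean speed in mm/s. With until_force (N) it stops when the force on the tool has changed by that much, and returns True; else False.
- bot.move_joints(angles): joint-space move.
- bot.move_gripper(opening, grip_force=None): finger opening in mm; grip_force is the grip in N (None keeps the last); returns when the fingers have stopped.
- bot.dwell(seconds).
- bot.ik(position, orientation): joint angles nearest the present ones, or None.
- bot.read_state(): the state.
- bot.read_camera(name): name is "scene" or "top" or "wrist"; returns a dict with "image" (384x512x3 uint8, blue, green, red), "depth" (384x512 float32, mm along the optical axis (not along the pixel's ray), 0 where there is no reading), "fovy" (degrees; the focal length in pixels is half the picture's height over the tangent of half this angle, whatever the lens; pixels are square), "cx", "cy" (the principal point, pixels), "eye" and "attitude" of the camera in the world; the wrist camera has in their place "mount" (4x4, takes a point from camera to tool coordinates, whose origin is the TCP and whose axes are the flange's). Camera axes: x right, y down, z forward; pixel columns grow to the right and rows downward; lengths in mm; the calibration is good to about 2 mm. A picture is of the moment at which its call begins: read the wrist's pose just before it.
A pose or a line that the arm cannot do raises bot.MotionError and nothing moves.
- bot.finish_job(): hands the job in; it is judged then, once.
The state is a dict: "clock": time; "joint_positions": joint angles; "qvel": joint speeds; "effort": joint torques, N m; "ee_pos": TCP position; "tool_rot": TCP orientation; "ft_force": force on the tool from outside, world axes, zero at the start; "moment": the same for the moment, N m; "grip_width": finger opening in mm; "grip_force": force on a finger pad.
Only numpy, scipy, OpenCV 4.12 (cv2) and the standard library are available. Lean on these libraries where they do the work, as an engineer would, in place of code of your own. Each camera call takes 0.05 s, during which the arm holds its last target. There are 200 camera calls.

TASK

Put the two sharpening plates that lean on the oak blocks back into the wooden rack, the wide one in the wide pocket and the narrow one in the narrow pocket: foot into the groove with the plate tipped forward under the hooked lips, then straighten it upright so that it stands fully down in the groove. Then lock them in with a quarter turn of the wooden turn-button, until it lies level across both plates (the button must stand clear of the pockets while you load them). Do not disturb the mug, the oil bottle or the match tin.

Things in the scene. Friction and masses are not known exactly. Their poses are not given: they have to be found in the camera images.
- wide_plate: Blue-faced aluminium sharpening plate, 10 mm thick (own x), 120 mm wide (own y), 110 mm high (own z), about 0.32 kg, both faces alike; origin at its centre. It starts leaning 25 degrees from upright, its top edge over its oak block and towards the robot, its foot on the bench beyond the block.
- narrow_plate: Red-faced aluminium sharpening plate, 10 mm thick (own x), 90 mm wide (own y), 110 mm high (own z), about 0.24 kg, both faces alike; origin at its centre. It starts leaning 25 degrees from upright, like the other, on its own oak block.
- wide_plate_foot (a point): Middle of the wide plate's lower narrow face, 55 mm below its centre along its own z.
- narrow_plate_foot (a point): Middle of the narrow plate's lower narrow face, 55 mm below its centre along its own z.
- block_wide: Oak block under the wide plate, fixed, 56 x 94 x 50 mm high (own x, y, z), origin at the centre of its underside; the plate leans on the upper edge of its +x side.
- block_narrow: Oak block under the narrow plate, fixed, the same size.
- plate_rack: Light wooden rack fixed to the bench; origin under it, own -x is its front (towards the robot), own y runs along it. Base x -36 to 38 mm, y -134 to 164, top at z 24. Two grooves lie in line along y, each 14 mm wide (x -7 to 7), floor at z 10, edges chamfered at 45 degrees, 6 mm in front, 4 mm behind. A seated plate stands on the groove floor, its top at z 120, with 2 to 4 degrees of play.
- rack_lip (a point): Middle of the front edge of the middle lip, at rack (-4, 0, 128) mm. Three posts (front faces at rack x 9.5; y -134 to -100, -40 to 40, 128 to 164) rise to z 138; each has a lip, z 128 to 138, overhanging forward to x -4 above the plates' corners, so a plate goes in only tipped forward (20 to 30 degrees). Between the posts the rack is open, a finger can pass.
- wide_pocket (a point): Middle of the floor of the wide groove (128 mm long, rack y 20 to 148; this point at rack y 84); axes as the rack's.
- narrow_pocket (a point): Middle of the floor of the narrow groove (98 mm long, rack y -118 to -20; this point at rack y -69); axes as the rack's.
- button_pivot (a point): Pivot of the dark wooden turn-button, in the middle of the button, at rack x -17, y 0, z 90. The button is a bar with round ends, 120 mm long, 20 mm wide, 10 mm thick (rack x -22 to -12), in front of the middle post, between the pockets.
- turn_button (a joint): Turn of the button about the rack's x axis, rad: 0 upright (clear of both pockets), +-1.57 level across both plates, where stops end its travel; positive swings its upper end towards rack -y. It stays where it is left; about 1 N at its end turns it, pushed along the arc of the end.
- mug: Dark tin mug, 79 mm across, 80 mm high, loose; origin at the centre of its underside.
- bottle: Green glass oil bottle, 70 mm across, 184 mm high, loose; origin at the centre of its underside.
- matches: Flat brass match tin, 42 x 64 x 18 mm, loose; origin at the centre of its underside.

How it is judged:
By the outcome, as a careful person would: the job done as asked, in the order asked, and still so for the second after the job is handed in, with the robot touching nothing.
It also fails if it takes over 70 s, if anything falls off the work surface, if the arm or the gripper's body presses on something with over 40 N, if the wrist force passes 120 N, or if a joint passes its speed limit or range.

## Working session

There is one attempt and no reset: what is moved stays moved. The work goes in short steps, each a Python script; the robot and the scene stay as the last script left them, time stands still between calls to the robot, and variables do not carry over. Pictures are saved under pics/ and viewed, at most 10 in all, crops included, and the job is handed in when it is done.

```bash
ls; mkdir -p pics; python3 - <<'E'
from rig import bot
import cv2,numpy as np
for n in("scene","top"):
    c=bot.read_camera(n); cv2.imwrite(f"pics/{n}0.png",c["image"]); np.savez(f"pics/{n}0.npz",**c)
    print(n,c["fovy"],c["cx"],c["cy"],c["eye"],c["attitude"])
s=bot.read_state();print(s["tool_rot"],s["clock"])
E
```

```text
pics
scene 43.032013232475336 268.9974989412792 196.5151392354455 [-102.50009331 -467.18491338 1038.5213647 ] [-0.33390794  0.86274503 -0.35459169  0.13579853]
top 42.21710394969883 259.6426313195176 189.96682044714274 [ 302.13756674  122.94853712 1389.22717025] [-0.05366959  0.70721254 -0.70321771  0.04954644]
[-9.89563235e-05  1.21619625e-01  9.92576648e-01 -5.05119201e-04] 0.1
```

View pics/top0.png

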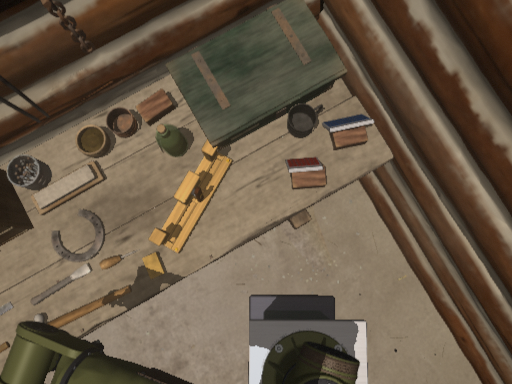

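View pics/scene0.png

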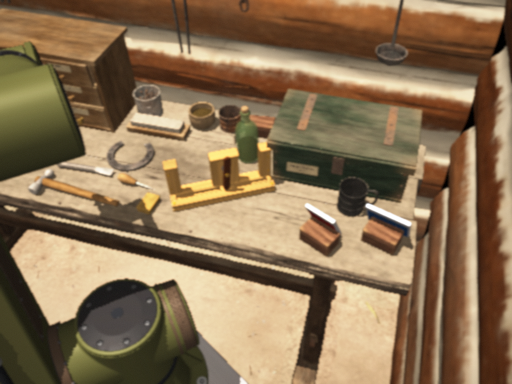

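The top view shows the rack from (155,240) to (215,150), the blue plate at (348,125), the red one at (305,165), the mug at (303,120) and the bottle at (172,140). A brass-yellow piece at (152,262), probably the tin, is near the rack's +y end. Next I measure with depth.

```bash
cat > h.py <<'E'
import numpy as np,cv2
from scipy.spatial.transform import Rotation as R
def q2R(q): return R.from_quat([q[1],q[2],q[3],q[0]]).as_matrix()
def R2q(M):
    q=R.from_matrix(M).as_quat(); return [q[3],q[0],q[1],q[2]]
def cloud(c,eye=None,M=None):
    h,w=c["depth"].shape; f=h/2/np.tan(np.radians(float(c["fovy"]))/2)
    v,u=np.mgrid[:h,:w]; d=c["depth"].astype(float)
    P=np.stack([(u-c["cx"])/f*d,(v-c["cy"])/f*d,d],-1)
    eye=c["eye"] if eye is None else eye; M=q2R(c["attitude"]) if M is None else M
    P=P@M.T+eye; P[d==0]=np.nan
    return P
E
python3 - <<'E'
from h import *
for n in("top","scene"):
    c=np.load(f"pics/{n}0.npz"); P=cloud(c)
    if n=="top":
        for u,v in[(190,187),(165,240),(213,150),(200,195),(152,262),(172,140),(303,120),(348,125),(348,140),(305,165),(308,180),(280,190),(155,105),(260,180)]:
            print((u,v),P[v,u].round(),c["image"][v,u])
    # local crops: orthographic height-map from each camera
    x0,x1,y0,y1=300,720,-260,420
    ok=np.isfinite(P[...,0])&(P[...,0]>x0)&(P[...,0]<x1)&(P[...,1]>y0)&(P[...,1]<y1)
    print(n,np.median(P[ok][:,2]))
c=np.load("pics/top0.npz")["image"]
cv2.imwrite("pics/topcrop.png",np.hstack([cv2.resize(c[125:275,130:250],None,fx=3.3,fy=3.3,interpolation=2),cv2.resize(c[90:240,265:385],None,fx=3.3,fy=3.3,interpolation=2)]))
E
```

```text
(190, 187) [493. 308. 139.] [ 91 162 214]
(165, 240) [363. 389.  30.] [33 52 66]
(213, 150) [590. 252. 136.] [ 91 162 212]
(200, 195) [479. 288.  93.] [30 55 72]
(152, 262) [303. 424.  19.] [ 71 133 170]
(172, 140) [618. 360. 127.] [46 73 70]
(303, 120) [709.   9.   7.] [54 63 68]
(348, 125) [ 667. -103.  106.] [158 166 175]
(348, 140) [ 640. -112.   49.] [ 70  95 133]
(305, 165) [561.  11.  89.] [55 61 95]
(308, 180) [527.  -0.  50.] [ 62  83 116]
(280, 190) [506.  74.   3.] [101 126 144]
(155, 105) [739. 426.  47.] [ 59  82 116]
(260, 180) [536. 131.  -3.] [101 126 142]
top 1.6642380801920353
scene -2.50278302490392
```

View pics/topcrop.png

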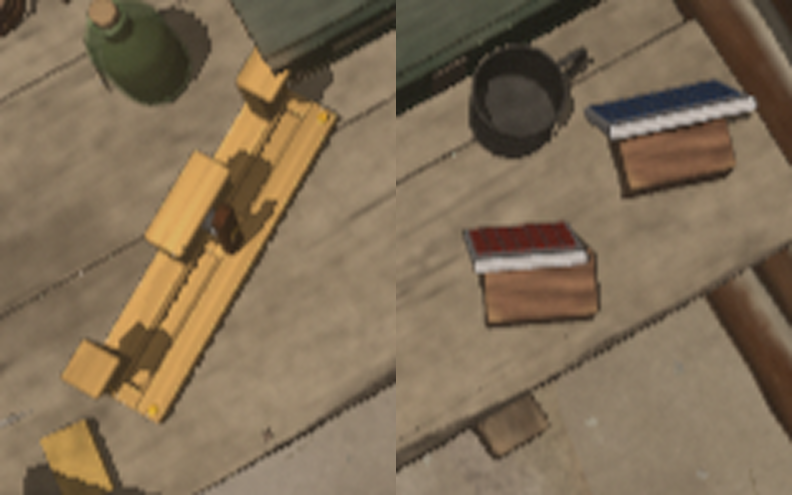

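```bash
cat > meas.py <<'E'
from h import *
def rack(P,img):
    Q=P.reshape(-1,3); C=img.reshape(-1,3).astype(int)
    ok=np.isfinite(Q[:,0])&(Q[:,0]>320)&(Q[:,0]<640)&(Q[:,1]>180)&(Q[:,1]<430)&(C[:,2]-C[:,0]>45)
    Q=Q[ok]
    for nm,lo,hi in(("base",18,30),("tops",130,144)):
        S=Q[(Q[:,2]>lo)&(Q[:,2]<hi)]
        if len(S)<10: continue
        r=cv2.minAreaRect(S[:,:2].astype(np.float32)); print(nm,len(S),np.round(S[:,2].mean(),1),[np.round(x,1) for x in r])
def plate(P,img,kind):
    C=img.astype(int); b,g,r=C[...,0],C[...,1],C[...,2]
    m=(b>r+20)&(b>g+8) if kind=="wide" else (r>b*1.5)&(r>g*1.5)&(r>50)
    m&=np.isfinite(P[...,0])&(P[...,0]>480)&(P[...,0]<780)&(P[...,1]>-220)&(P[...,1]<90)&(P[...,2]>10)&(P[...,2]<125)
    S=P[m]; mu=np.median(S,0)
    for _ in range(4):
        u,s,vt=np.linalg.svd(S-S.mean(0),full_matrices=False); n=vt[2]; d=(S-S.mean(0))@n
        S=S[abs(d)<max(2.5,2*np.median(abs(d)))]
    n=n*np.sign(n[2]); mu=S.mean(0)
    h=np.cross([0,0,1],n); h/=np.linalg.norm(h); up=np.cross(n,h)
    a=(S-mu)@h; t=(S-mu)@up
    print(kind,len(S),"n",n.round(3),"lean",np.degrees(np.arcsin(n[2])).round(1),"yaw",np.degrees(np.arctan2(n[1],n[0])).round(1),"mu",mu.round(1),
     "a",np.percentile(a,[.5,99.5]).round(1),"t",np.percentile(t,[.5,99.5]).round(1),"h",h.round(3))
E
python3 - <<'E'
from meas import *
for n in("top","scene"):
    c=np.load(f"pics/{n}0.npz"); P=cloud(c); print(n)
    rack(P,c["image"])
    for k in("wide","narrow"):
        try: plate(P,c["image"],k)
        except Exception as e: print(k,e)
    C=c["image"].astype(int)
    m=(C.sum(-1)<200)&(P[...,0]>440)&(P[...,0]<520)&(P[...,1]>250)&(P[...,1]<320)&(P[...,2]>60)
    S=P[m]; print("button",len(S),S.mean(0).round(1),S.min(0).round(),S.max(0).round())
    for nm,lo,hi in(("blkW",(590,-170),(665,-40)),("blkN",(480,-60),(555,70))):
        m=(P[...,0]>lo[0])&(P[...,0]<hi[0])&(P[...,1]>lo[1])&(P[...,1]<hi[1])&(abs(P[...,2]-50)<5)&(C[...,2]-C[...,0]>40)
        S=P[m]; 
        if len(S)>10: print(nm,len(S),[np.round(x,1) for x in cv2.minAreaRect(S[:,:2].astype(np.float32))],S[:,2].mean().round(1))
E
```

```text
top
base 1671 24.5 [array([459.2, 324.4]), array([ 75.3, 339.2]), np.float64(61.0)]
tops 720 138.6 [array([478.2, 319.2]), array([ 49.7, 295.7]), np.float64(61.2)]
wide 113 n [0.883 0.198 0.425] lean 25.2 yaw 12.6 mu [ 693.3 -104.6   58.9] a [-54.1  51.6] t [-36.   35.5] h [-0.219  0.976  0.   ]
narrow 211 n [0.9   0.076 0.429] lean 25.4 yaw 4.8 mu [577.3  14.2  54.8] a [-40.   39.9] t [-44.6  37.7] h [-0.084  0.996  0.   ]
button 89 [481.5 290.3 118.5] [469. 282.  62.] [510. 311. 153.]
blkW 371 [array([ 648. , -117.4]), array([40. , 92.5]), np.float64(9.0)] 50.8
blkN 444 [array([532.4,  -1.8]), array([41. , 92.6]), np.float64(5.2)] 50.7
scene
base 1437 22.9 [array([468.1, 316.8]), array([176.7, 318.6]), np.float64(82.8)]
tops 536 136.4 [array([482. , 344.2]), array([136.5, 290.5]), np.float64(74.3)]
wide 118 n [0.881 0.196 0.431] lean 25.6 yaw 12.5 mu [ 677.5 -112.1   61.2] a [-50.6  55.4] t [-48.  18.] h [-0.217  0.976  0.   ]
narrow 508 n [-0.236 -0.222  0.946] lean 71.1 yaw -136.8 mu [592.1 -61.1  44.3] a [-121.7  127.7] t [-46.8  48. ] h [ 0.684 -0.729  0.   ]
button 164 [478.9 290.3 104.2] [465. 282.  60.] [508. 311. 149.]
blkW 423 [array([ 647.9, -116.2]), array([48.9, 91.9]), np.float64(11.8)] 48.5
blkN 498 [array([530.3,  -1. ]), array([49.1, 93.3]), np.float64(0.4)] 48.5
```

The crop confirms the layout: the button is upright (dark bar at crop 225,225), the brass tin sits off the rack's +y end, and the rack's yaw is about 61°. I'll refine this with the wrist camera.

```bash
cat >> h.py <<'E'
def toolR(zdir,ydir):
    z=np.array(zdir,float);z/=np.linalg.norm(z); y=np.array(ydir,float); y-=z*(y@z); y/=np.linalg.norm(y)
    return np.stack([np.cross(y,z),y,z],1)
def wrist(bot,name):
    s=bot.read_state(); c=bot.read_camera("wrist"); M=q2R(s["tool_rot"]); T=c["mount"]
    P=cloud(c,np.array(s["ee_pos"])+M@T[:3,3],M@T[:3,:3]); cv2.imwrite(f"pics/{name}.png",c["image"])
    np.savez(f"pics/{name}.npz",P=P,**c); return P,c
E
python3 - <<'E'
from meas import *
from rig import bot
yaw=np.radians(61); xr=np.array([np.cos(yaw),np.sin(yaw),0])
best=None
for ysgn in(1,-1):
  M=toolR([0,0,-1],ysgn*xr); q=bot.ik([440,260,370],R2q(M)); print(ysgn,None if q is None else np.round(q,2))
M=toolR([0,0,-1],xr); q1=bot.ik([440,260,370],R2q(M)); M2=toolR([0,0,-1],-xr); q2=bot.ik([440,260,370],R2q(M2))
Mb=M if q2 is None or (q1 is not None and abs(q1[5])<abs(q2[5])) else M2
bot.move_to([440,260,370],R2q(Mb)); bot.dwell(.3)
P,c=wrist(bot,"w_rack"); print(c["fovy"],c["mount"].round(3)); rack(P,c["image"])
M=toolR([0,0,-1],[1,0,0]); M2=toolR([0,0,-1],[-1,0,0]); 
cand=[(abs(q[5]),m) for m in(M,M2) if (q:=bot.ik([600,-50,330],R2q(m))) is not None]; print([x[0] for x in cand])
bot.move_to([600,-50,330],R2q(min(cand,key=lambda t:t[0])[1])); bot.dwell(.3)
P,c=wrist(bot,"w_pl")
for k in("wide","narrow"): plate(P,c["image"],k)
print(bot.read_state()["clock"])
i=[cv2.imread(f"pics/{n}.png") for n in("w_rack","w_pl")]
cv2.imwrite("pics/w2.png",cv2.resize(np.vstack(i),None,fx=.78,fy=.78,interpolation=3))
E
```

```text
1 [ 0.46  0.15  1.43 -0.    1.56 -0.6 ]
-1 [ 0.46  0.15  1.43 -0.    1.56  2.54]
71.40116943138013 [[-1.00000e-03 -9.54000e-01 -2.99000e-01  7.72830e+01]
 [ 1.00000e+00 -1.00000e-03  0.00000e+00 -9.54000e-01]
 [-0.00000e+00 -2.99000e-01  9.54000e-01 -1.23181e+02]
 [ 0.00000e+00  0.00000e+00  0.00000e+00  1.00000e+00]]
base 4184 23.4 [array([456.3, 323.9]), array([ 74.1, 339.8]), np.float64(60.9)]
tops 2643 137.5 [array([476.2, 316.3]), array([ 52.5, 296.7]), np.float64(61.1)]
[np.float64(0.14396802503251038)]
wide 908 n [0.882 0.195 0.428] lean 25.4 yaw 12.5 mu [ 693.6 -104.5   48.6] a [-58.1  52.6] t [-42.4  36.9] h [-0.216  0.976  0.   ]
narrow 1466 n [0.9   0.078 0.428] lean 25.4 yaw 5.0 mu [575.3  15.1  50.5] a [-42.4  38.6] t [-44.   36.7] h [-0.086  0.996  0.   ]
3.6917
```

View pics/w2.png

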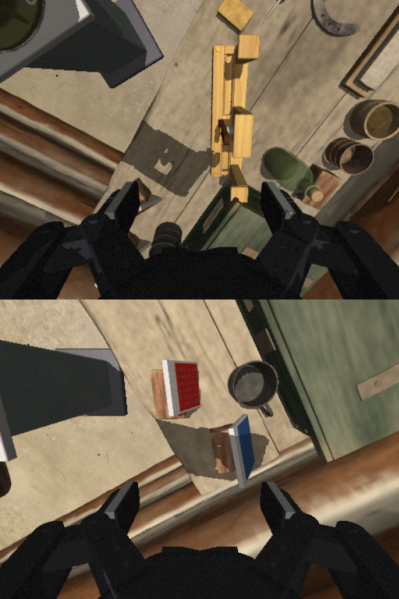

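The wrist views show the rack (upper picture, 230,120), the plates (180,390 and 240,450) and the mug (252,383), all undisturbed. Next I fit the rack edges more closely and work out the plate centres.

```bash
python3 - <<'E'
from meas import *
from scipy.optimize import least_squares
o=np.array([480.,293.]); 
for n in("w_rack","top0","scene0"):
    c=np.load(f"pics/{n}.npz"); P=(c["P"] if "P" in c else cloud(c)).reshape(-1,3); C=c["image"].reshape(-1,3).astype(int)
    k=np.isfinite(P[:,0])&(C[:,2]-C[:,0]>45); P=P[k]
    def fr(p): 
        cs,sn=np.cos(p[2]),np.sin(p[2]); d=P[:,:2]-p[:2]; return d@[cs,sn],d@[-sn,cs],P[:,2]
    p=np.array([480,293,np.radians(61)])
    for it in range(4):
        x,y,z=fr(p); E=[]
        # edges: base front x=-36 (slices in y); lip fronts x=-4; post-top y edges
        b=(abs(z-24)<5)&(x>-60)&(x<-10)
        ed=[]
        for y0 in range(-125,155,10):
            s=b&(abs(y-y0)<5)
            if s.sum()>8: ed.append((y0,np.sort(x[s])[1]))
        t=(abs(z-138)<5)&(x>-30)&(x<70); lp=[]
        for y0 in list(range(-130,-101,6))+list(range(-36,37,6))+list(range(132,162,6)):
            s=t&(abs(y-y0)<3)
            if s.sum()>4: lp.append((y0,np.sort(x[s])[1]))
        ed=np.array(ed); lp=np.array(lp)
        ye=[(np.percentile(y[t&(abs(y-m)<w)],q),v) for m,w,q,v in((-117,40,1,-134),(-117,40,99,-100),(0,60,1,-40),(0,60,99,40),(146,40,1,128),(146,40,99,164)) if (t&(abs(y-m)<w)).sum()>10]
        f=[np.polyfit(e[:,0],e[:,1],1) if len(e)>5 else (0,0) for e in(ed,lp)]
        sl=np.mean([a[0] for a in f if a[0]]); 
        dx=np.median(np.r_[ed[:,1]+36,lp[:,1]+4]); dy=np.mean([a-b for a,b in ye])
        cs,sn=np.cos(p[2]),np.sin(p[2]); p[:2]+=dx*np.array([cs,sn])+dy*np.array([-sn,cs]); p[2]+=-sl
    print(n,p[:2].round(1),np.degrees(p[2]).round(2),"base med",np.median(ed[:,1]).round(1),"lip med",np.median(lp[:,1]).round(1) if len(lp) else 0,"yedges",[round(a-b,1) for a,b in ye],"slopes",np.round([np.degrees(a[0]) for a in f],2),
      "z base",np.median(z[(abs(z-24)<5)&(abs(x+25)<10)&(abs(y)<130)]).round(1),"z top",np.median(z[t&(abs(y)<40)]).round(1))
for k,mu,n,am in(("wide",[693.6,-104.5,48.6],[.882,.195,.428],-2.),("narrow",[576,14.7,52],[.9,.077,.428],-1.)):
    n=np.array(n);n/=np.linalg.norm(n);h=np.cross([0,0,1],n);h/=np.linalg.norm(h);u=np.cross(n,h);mu=np.array(mu)+am*h
    ctr=mu+u*(54.1-mu[2])/u[2]-5*n; print(k,"ctr",ctr.round(1),"top mid",(ctr+55*u).round(1),"foot",(ctr-55*u).round(1))
P,im=np.load("pics/w_rack.npz")["P"],0
for x,y in((600,200),(620,220),(640,250),(600,150)):
    d=np.hypot(P[...,0]-x,P[...,1]-y); d[np.isnan(d)]=9e9; i=d<6; print((x,y),i.sum(),np.nanmedian(P[i][:,2]) if i.any() else None)
E
```

```text
w_rack [487.8 306.1] 61.09 base med -35.7 lip med -4.2 yedges [np.float64(1.5), np.float64(-0.5), np.float64(0.7), np.float64(-1.2), np.float64(0.3), np.float64(-0.8)] slopes [-0.03  0.03] z base 23.8 z top 137.7
top0 [489.5 307.8] 61.16 base med -36.3 lip med -3.7 yedges [np.float64(4.2), np.float64(-0.6), np.float64(0.1), np.float64(-2.0), np.float64(0.0), np.float64(-1.8)] slopes [ 0.02 -0.02] z base 25.1 z top 138.5
scene0 [486.  307.8] 61.13 base med -36.4 lip med -2.6 yedges [np.float64(0.2), np.float64(-0.1), np.float64(1.6), np.float64(-1.2), np.float64(0.3), np.float64(-0.8)] slopes [-0.17  0.17] z base 23.3 z top 137.0
wide ctr [ 687.1 -108.    52. ] top mid [ 664.1 -113.1  101.7] foot [ 710.1 -102.9    2.3]
narrow ctr [570.6  13.2  52. ] top mid [547.1  11.2 101.7] foot [594.1  15.2   2.3]
(600, 200) 25 -0.605089913520203
(620, 220) 78 157.61638549551375
(640, 250) 47 162.47479065911915
(600, 150) 23 -1.6555575136393372
```

Rack origin ≈ (487.5, 306.8), yaw 61.1°, with heights 24 and 138 agreeing with the description. The plate tops at z 101.7 fit a 25° lean. Next I check reachability along the whole path.

```bash
cat > plan.py <<'E'
from h import *
YAW=np.radians(61.1); O=np.array([487.5,306.8,0.]); RR=np.array([[np.cos(YAW),-np.sin(YAW),0],[np.sin(YAW),np.cos(YAW),0],[0,0,1]])
GR=41. # grasp: TCP above the plate centre along its own z
PL={"wide":dict(c=[687.1,-108.,52.],n=[.882,.195,.428],y=84.),"narrow":dict(c=[570.6,13.2,52.],n=[.9,.077,.428],y=-69.)}
def grasp(k):
    n=np.array(PL[k]["n"]); yaw=np.arctan2(n[1],n[0]); t=np.radians(25)
    f=np.array([np.cos(yaw),np.sin(yaw),0]); Z=np.array([0,0,1.])
    n=f*np.cos(t)+Z*np.sin(t); u=-f*np.sin(t)+Z*np.cos(t)
    return np.array(PL[k]["c"])+GR*u, toolR(-u,n), u
def seat(k,th,dx=0.,dz=0.,back=0.):
    """TCP pose with plate k at tilt th deg, lower front corner dx, dz off its nominal place in the groove, drawn back along its own z"""
    t=np.radians(th); n=np.array([np.cos(t),0,np.sin(t)]); u=np.array([-np.sin(t),0,np.cos(t)])
    x0=-5+2*th/22
    p=np.array([x0+dx,PL[k]["y"],10+dz])+5*n+(55+GR+back)*u
    return O+RR@p, toolR(-(RR@u),RR@n), RR@u
E
cat > chk.py <<'E'
from plan import *; from rig import bot
def c(nm,p,M): 
    q=bot.ik(p,R2q(M)); print(nm,np.round(p),None if q is None else np.round(q,2))
for k in("wide","narrow"):
    p,M,u=grasp(k); c(k+" grasp",p,M); c("pre",p+80*u,M); c("lift",p+[0,0,150],M); c("lift2",p+[-60,0,170],M)
    for th,b in((22,0),(22,150),(0,0)): 
        p,M,u=seat(k,th,back=b); c(f"seat{th},{b}",p,M)
    c("seat up",p+[0,0,120],M)
Z=np.array([0,0,-1.])
for s in(1,-1):
    for v in(RR[:,0],-RR[:,0],RR[:,1],-RR[:,1]): c(f"btn{s}",O+RR@np.array([-25,s*50,160]),toolR(Z,v))
E
python3 chk.py
```

```text
wide grasp [ 670. -112.   89.] [-0.29  0.6   1.55  0.35  0.64 -0.75]
pre [ 637. -119.  162.] [-0.32  0.44  1.6   0.32  0.75 -0.73]
lift [ 670. -112.  239.] [-0.29  0.42  1.44  0.26  0.92 -0.63]
lift2 [ 610. -112.  259.] [-0.32  0.27  1.58  0.27  0.92 -0.66]
seat22,0 [397. 317. 101.] [ 0.51  0.27  2.    0.37  0.57 -0.84]
seat22,150 [370. 268. 240.] [ 0.44 -0.06  1.99  0.28  0.92 -0.77]
seat0,0 [414. 347. 106.] [ 0.63  0.44  1.69 -0.    1.01 -0.44]
seat up [414. 347. 226.] [ 0.63  0.3   1.58 -0.    1.26 -0.44]
narrow grasp [553.  12.  89.] [-0.07  0.35  1.94  0.16  0.43 -0.29]
pre [520.   9. 162.] [-0.08  0.16  1.98  0.13  0.58 -0.26]
lift [553.  12. 239.] [-0.07  0.13  1.81  0.09  0.78 -0.21]
lift2 [493.  12. 259.] [-0.08 -0.03  1.93  0.1   0.82 -0.22]
seat22,0 [531. 243. 101.] [ 0.26  0.44  1.76  0.42  0.72 -1.09]
seat22,150 [504. 194. 240.] [ 0.18  0.17  1.75  0.35  1.   -1.05]
seat0,0 [548. 273. 106.] [ 0.4   0.58  1.47 -0.    1.09 -0.66]
seat up [548. 273. 226.] [ 0.4   0.46  1.36 -0.    1.32 -0.66]
btn1 [432. 309. 160.] [ 0.55  0.35  1.68 -0.    1.11 -0.51]
btn1 [432. 309. 160.] None
btn1 [432. 309. 160.] [ 0.55  0.35  1.68 -0.    1.11 -2.08]
btn1 [432. 309. 160.] [ 0.55  0.35  1.68 -0.    1.11  1.06]
btn-1 [519. 261. 160.] [ 0.4   0.45  1.53 -0.    1.16 -0.66]
btn-1 [519. 261. 160.] [ 0.4   0.45  1.53 -0.    1.16  2.48]
btn-1 [519. 261. 160.] [ 0.4   0.45  1.53 -0.    1.16 -2.23]
btn-1 [519. 261. 160.] [ 0.4   0.45  1.53 -0.    1.16  0.91]
```

All reachable. Wide plate first: grasp, lift, carry to the pre-insert pose and look.

```bash
cat > pick.py <<'E'
import sys; from plan import *; from rig import bot
def pick(k):
    p,M,u=grasp(k); q=R2q(M)
    bot.move_gripper(40); bot.move_to(p+100*u,q)
    hit=bot.servo_line(p,q,speed=60,until_force=8); s=bot.read_state(); print("hit",hit,np.round(s["ee_pos"]-p,1))
    if hit: return
    bot.move_gripper(0,60); s=bot.read_state(); print("grip",s["grip_width"],s["grip_force"])
    f0=np.array(s["ft_force"]); bot.servo_line(p+[0,0,60],q,speed=80); bot.servo_line(p+[-50,0,175],q,speed=150)
    s=bot.read_state(); print("grip",s["grip_width"],"dF",np.round(s["ft_force"],1))
    p,M,u=seat(k,22,back=150); bot.move_to(p,R2q(M)); bot.dwell(.2); s=bot.read_state(); print(s["clock"],s["grip_width"])
    wrist(bot,"w_in_"+k); c=bot.read_camera("scene"); cv2.imwrite(f"pics/s_in_{k}.png",c["image"]); np.savez(f"pics/s_in_{k}.npz",**c)
    c2=bot.read_camera("top"); np.savez(f"pics/t_in_{k}.npz",**c2)
    cv2.imwrite(f"pics/in_{k}.png",np.hstack([cv2.resize(c["image"][100:270,130:300],(400,400)),cv2.resize(c2["image"][120:290,120:290],(400,400))]))
if __name__=="__main__": pick(sys.argv[1])
E
python3 pick.py wide
```

```text
hit False [ 0.1 -0.1  0.4]
grip 9.309586757510857 60.44528067111969
grip 9.094953278664052 dF [-0.3 -0.5 -2.3]
10.8917 8.967521310640217
```

View pics/in_wide.png

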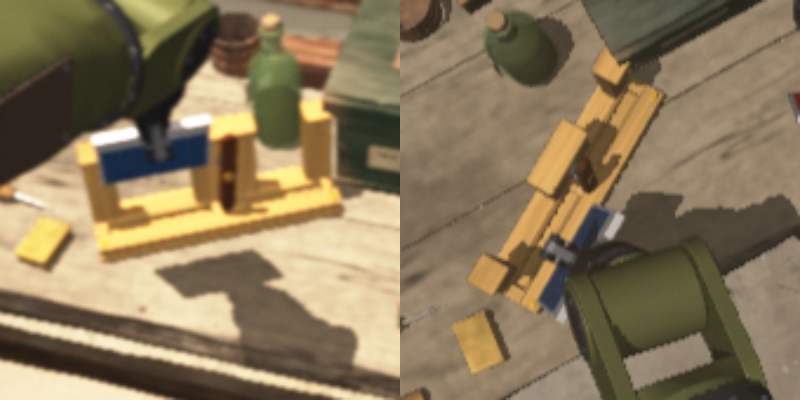

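The plate is held tipped in front of the wide pocket, and the button is upright. Now I check its sideways offset in the hand.

```bash
cat > inhand.py <<'E'
import sys; from plan import *; from rig import bot
k=sys.argv[1]; s=bot.read_state(); M=q2R(s["tool_rot"]); t=np.array(s["ee_pos"])
for n in(f"s_in_{k}",f"t_in_{k}",f"w_in_{k}"):
    c=np.load(f"pics/{n}.npz"); P=c["P"] if "P" in c else cloud(c); C=c["image"].astype(int); b,g,r=C[...,0],C[...,1],C[...,2]
    L=(P-t)@M   # tool coords: x along plate width, y thickness, z down the plate
    m=np.isfinite(P[...,0])&(abs(L[...,1])<14)&(abs(L[...,2]-41)<70)&(abs(L[...,0])<75)
    m&=((b>r+15)|(C.min(-1)>140)) if k=="wide" else ((r>b*1.5)&(r>g*1.5)|(C.min(-1)>140))
    S=L[m]
    if len(S)<30: print(n,len(S)); continue
    print(n,len(S),"x",np.percentile(S[:,0],[1,99]).round(1),"z",np.percentile(S[:,2],[1,99]).round(1),"y",np.median(S[:,1]).round(1))
    # left/right edge per z-slice -> in-plane tilt
    z=np.arange(0,85,8); e=[(a,S[i,0].min(),S[i,0].max()) for a in z if (i:=abs(S[:,2]-a)<4).sum()>8]; print(np.round(e,0).tolist())
E
python3 inhand.py wide
```

```text
s_in_wide 627 x [-54.  58.] z [-14.7  88.3] y -3.9
[[16.0, -51.0, 54.0], [24.0, -54.0, 55.0], [32.0, -53.0, 56.0], [40.0, -54.0, 54.0], [48.0, -54.0, 55.0], [56.0, -54.0, 55.0], [64.0, -54.0, 56.0], [72.0, -54.0, 56.0], [80.0, -51.0, 55.0]]
t_in_wide 234 x [-57.4  56.9] z [-16.7  78.7] y 6.9
[[16.0, -56.0, 54.0], [24.0, -55.0, 54.0], [32.0, -54.0, 52.0], [40.0, -53.0, 54.0], [48.0, -54.0, 52.0], [56.0, -51.0, 53.0], [64.0, -54.0, 50.0], [72.0, -44.0, 54.0], [80.0, -52.0, 27.0]]
w_in_wide 2178 x [ 8.4 59.3] z [-14.2 -11.1] y -1.0
[]
```

The plate is centred in the hand within about 1 mm, its top edge at −14 as planned. Now insert it, feeling for contact.

```bash
cat > ins.py <<'E'
import sys; from plan import *; from rig import bot
def show(tag,k,th):
    s=bot.read_state(); p,M,u=seat(k,th); d=RR.T@(np.array(s["ee_pos"])-p); print(tag,"off rack",d.round(1),"F rack",(RR.T@np.array(s["ft_force"])).round(1),"w",round(s["grip_width"],1),"t",round(s["clock"],1))
def insert(k,dx=0.):
    p,M,u=seat(k,22,dx=dx,back=40); bot.servo_line(p,R2q(M),speed=120); show("above",k,22)
    p,M,u=seat(k,22,dx=dx,back=-4); h=bot.servo_line(p,R2q(M),speed=30,until_force=8); print("hit",h); show("down",k,22)
if __name__=="__main__": insert(sys.argv[1],float(sys.argv[2]) if len(sys.argv)>2 else 0.)
E
python3 ins.py wide
```

```text
above off rack [-14.9  -0.1  37.7] F rack [-0.2  0.4 -2.2] w 9.4 t 12.1
hit True
down off rack [-0.  -0.   0.9] F rack [-2.5  1.6  6.6] w 9.4 t 13.3
```

Contact came at groove-floor depth (0.9 mm above nominal). Now straighten it about the foot.

```bash
cat > up.py <<'E'
import sys; from ins import *
def straighten(k,dz,dx=0.):
    for th in(18,14,10,7,4,2,0):
        p,M,u=seat(k,th,dx=dx,dz=dz); h=bot.servo_line(p,R2q(M),speed=30,until_force=25); show(f"th{th} hit{h}",k,th)
        if h: return
    p,M,u=seat(k,0,dx=dx,dz=-3); h=bot.servo_line(p,R2q(M),speed=15,until_force=10); print("press",h); show("end",k,0)
straighten(sys.argv[1],float(sys.argv[2]))
s=bot.read_state(); 
c=bot.read_camera("scene"); cv2.imwrite(f"pics/up_{sys.argv[1]}.png",cv2.resize(c["image"][110:240,130:300],None,fx=4,fy=4,interpolation=2))
E
python3 up.py wide 1.0
```

```text
th18 hitFalse off rack [ 0.2 -0.1  1. ] F rack [-0.2 -1.8  1.3] w 9.4 t 13.7
th14 hitFalse off rack [ 0.2 -0.   1. ] F rack [ 0.4 -0.8  2.8] w 9.0 t 14.1
th10 hitFalse off rack [ 0.1 -0.   1.1] F rack [ 0.9 -1.6  5.4] w 9.1 t 14.4
th7 hitFalse off rack [ 0.1 -0.   1.2] F rack [-1.4 -0.2  7.4] w 9.2 t 14.7
th4 hitFalse off rack [ 0.1 -0.   1.2] F rack [-1.6 -1.2 10.2] w 9.1 t 15.0
th2 hitFalse off rack [0.1 0.  1.3] F rack [-1.4 -0.5 10.6] w 9.4 t 15.3
th0 hitFalse off rack [0.1 0.  1.3] F rack [-1.4 -0.6 11.5] w 8.9 t 15.5
press True
end off rack [0.6 0.  1.4] F rack [-0.2  0.1  4.6] w 9.1 t 15.8
```

View pics/up_wide.png

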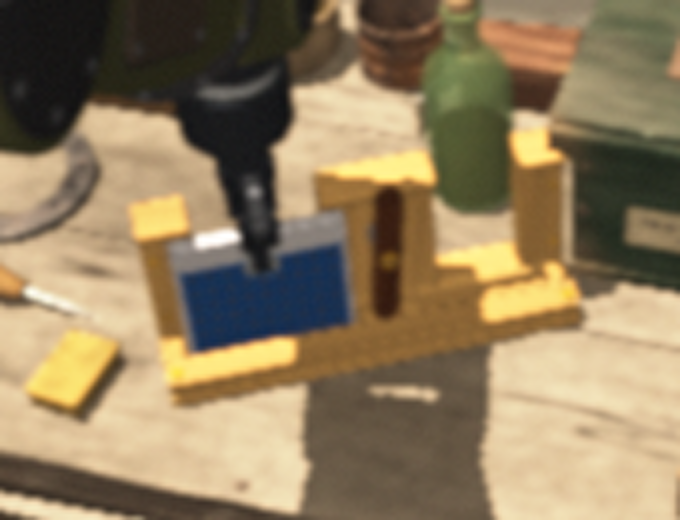

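The wide plate stands upright under the lips, left of the button (crop 265,270), so I release it, retreat and fetch the narrow one.

```bash
python3 - <<'E'
from plan import *; from rig import bot
bot.move_gripper(36); bot.dwell(.2); s=bot.read_state(); p=np.array(s["ee_pos"])
bot.servo_line(p+[0,0,60],speed=80); bot.servo_line(p+[0,0,160],speed=200)
P,c=wrist(bot,"w_after"); C=c["image"].astype(int); L=(P-O)@RR
m=(abs(L[...,1]-84)<35)&(L[...,0]>-30)&(L[...,0]<30)&(L[...,2]>112)&(L[...,2]<130); S=L[m]; print("top edge",len(S),"z",np.median(S[:,2]).round(1),"x",np.percentile(S[:,0],[2,50,98]).round(1))
E
python3 pick.py narrow && python3 inhand.py narrow
```

```text
top edge 574 z 119.6 x [-4.3  0.   4.3]
hit False [ 0.1 -0.   0.3]
grip 8.857930403827986 60.11713922023773
grip 9.202858400758911 dF [ 0.6  0.7 -2.5]
24.6417 9.0471550160821
s_in_narrow 392 x [-40.3  46.3] z [-15.5  94.5] y -4.5
[[16.0, -40.0, 40.0], [24.0, -39.0, 47.0], [32.0, -39.0, 41.0], [40.0, -37.0, 41.0], [48.0, -1.0, 40.0], [56.0, -31.0, 40.0], [64.0, -37.0, 40.0], [72.0, -39.0, 40.0], [80.0, -36.0, 42.0]]
t_in_narrow 177 x [-40.   42.5] z [-17.6  89.3] y 6.5
[[8.0, 13.0, 40.0], [16.0, 14.0, 40.0], [24.0, 16.0, 41.0], [32.0, 10.0, 38.0], [40.0, -31.0, 40.0], [48.0, -40.0, 37.0], [56.0, -40.0, 40.0], [64.0, -37.0, 40.0], [72.0, -41.0, 41.0], [80.0, -37.0, 38.0]]
w_in_narrow 1514 x [ 9.  44.8] z [-17.9 -11.9] y -1.2
[]
```

View pics/in_narrow.png

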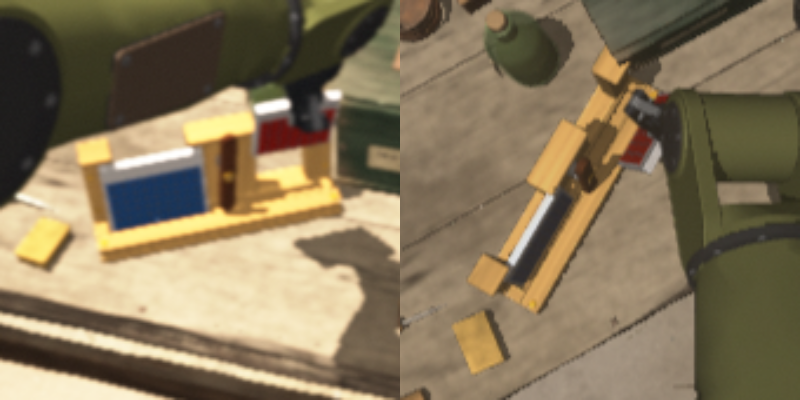

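The wide plate is seated upright on its own: top at z 119.6, x −4.3 to 4.3. The narrow plate is held centred in front of its pocket, so I insert and straighten it the same way.

```bash
python3 ins.py narrow
```

```text
above off rack [-14.9  -0.3  37.8] F rack [ 0.1 -0.4 -3.3] w 9.2 t 25.9
hit True
down off rack [-0.2 -0.   0.4] F rack [-4.1  0.5  7.6] w 9.0 t 27.1
```

```bash
python3 up.py narrow 0.6 && python3 - <<'E'
from plan import *; from rig import bot
bot.move_gripper(36); bot.dwell(.2); s=bot.read_state(); p=np.array(s["ee_pos"])
bot.servo_line(p+[0,0,60],speed=80); bot.servo_line(p+[0,0,150],speed=200)
P,c=wrist(bot,"w_after2"); L=(P-O)@RR
for y0,h in((-69,30),(84,35)):
    m=(abs(L[...,1]-y0)<h)&(L[...,0]>-30)&(L[...,0]<30)&(L[...,2]>112)&(L[...,2]<130); S=L[m]; print(y0,len(S),"z",np.median(S[:,2]).round(1),"x",np.percentile(S[:,0],[2,50,98]).round(1))
m=(abs(L[...,1])<25)&(L[...,0]>-30)&(L[...,0]<-8)&(L[...,2]>144)&(L[...,2]<158); S=L[m]; print("btn top",len(S),np.median(S,0).round(1),S.min(0).round(1),S.max(0).round(1))
print(bot.read_state()["clock"])
E
```

```text
th18 hitFalse off rack [0.1 0.1 0.4] F rack [ 1.1 -1.1  0. ] w 9.0 t 27.4
th14 hitFalse off rack [0.1 0.1 0.4] F rack [0.9 0.6 0.2] w 9.1 t 27.8
th10 hitFalse off rack [-0.   0.1  0.5] F rack [1.  0.3 0.3] w 9.1 t 28.2
th7 hitFalse off rack [-0.1  0.   0.5] F rack [ 0.2 -0.2  2. ] w 8.9 t 28.5
th4 hitFalse off rack [-0.1  0.   0.6] F rack [-0.1 -0.3  3.6] w 9.1 t 28.8
th2 hitFalse off rack [-0.1  0.   0.6] F rack [-1.3  1.4  3.3] w 9.3 t 29.0
th0 hitFalse off rack [-0.1  0.1  0.6] F rack [-1.7  1.8  5.6] w 9.5 t 29.3
press True
end off rack [ 0.2 -0.1  0.6] F rack [-1.1  1.2  5.1] w 9.5 t 29.5
-69 512 z 119.5 x [-5.  -0.9  4.3]
84 640 z 119.6 x [-4.3  0.   5.2]
btn top 239 [-17.8  -5.3 148.1] [-23.  -13.9 144.1] [-13.3   3.4 151.2]
31.6833
```

Both plates stand seated, tops at 119.6 and 119.5 and upright within a degree. Now I turn the button with the closed fingertips, pushing its upper end towards rack −y along its arc.

```bash
cat > btn.py <<'E'
from plan import *; from rig import bot
M=toolR([0,0,-1],-RR[:,1]); q=R2q(M); tip=bot.tip_reach; X=-24; r=42; hw=11
W=lambda d,z: O+RR@np.array([X,-d,z+tip])   # d: distance towards rack -y, z: fingertip height
bot.move_gripper(0,20); print("tip",tip)
bot.servo_line(np.array(bot.read_state()["ee_pos"])+[0,0,30],speed=200)
bot.move_to(W(-55,190),q); bot.servo_line(W(-45,132),q,speed=120)
f0=np.array(bot.read_state()["ft_force"])
for ph in range(-10,91,10):
    a=np.radians(ph); t=W(r*np.sin(a)-10*np.cos(a)-hw, 90+r*np.cos(a)+10*np.sin(a))
    h=bot.servo_line(t,q,speed=60,until_force=15); s=bot.read_state()
    print(ph,h,(RR.T@(np.array(s["ft_force"])-f0)).round(1),(np.array(s["ee_pos"])-t).round(1))
    if h: break
else:
    h=bot.servo_line(W(r-hw,95),q,speed=20,until_force=8); s=bot.read_state(); print("end",h,"tip z",round(s["ee_pos"][2]-tip,1),(RR.T@(np.array(s["ft_force"])-f0)).round(1))
    p=np.array(s["ee_pos"]); bot.servo_line(p+[0,0,80],speed=100); bot.servo_line(p+RR@np.array([-60.,0,170]),speed=200); bot.dwell(.2)
    P,c=wrist(bot,"w_end"); c=bot.read_camera("scene"); 
    cv2.imwrite("pics/end.png",cv2.resize(c["image"][100:260,130:420],None,fx=2.7,fy=2.7,interpolation=2)); Ps=cloud(c)
    for nm,PP in(("wrist",P),("scene",Ps)):
        L=((PP-O)@RR).reshape(-1,3)
        L=L[(L[:,0]>-26)&(L[:,0]<-10)&(abs(L[:,1])<75)&(abs(L[:,2]-90)<65)]
        if len(L): print(nm,len(L),np.percentile(L,[1,99],0).round(1).tolist(),"slope deg",np.degrees(np.arctan(np.polyfit(L[:,1],L[:,2],1)[0])).round(1))
print(bot.read_state()["clock"])
E
python3 btn.py
```

```text
tip 19.0
-10 False [ 0.3  0.3 -0.8] [ 0.3 -0.2  0. ]
0 False [ 0.4  0.2 -0.3] [ 0.3 -0.1  0.2]
10 False [ 0.3  0.4 -0.5] [ 0.3 -0.2  0. ]
20 False [-0.1  1.1 -0.2] [ 0.3 -0.2 -0.1]
30 False [ 0.4 -0.2 -0.5] [ 0.2 -0.2 -0.2]
40 False [-0.3  0.4 -1.6] [ 0.2 -0.2 -0.3]
50 False [ 0.2 -0.1  0. ] [ 0.1 -0.2 -0.3]
60 False [-0.   0.3 -0.6] [ 0.1 -0.2 -0.4]
70 False [ 0.4  0.4 -1.4] [ 0.  -0.2 -0.4]
80 False [-0.3 -0.8 -0.6] [-0.  -0.2 -0.5]
90 False [ 1.5 -1.3  3.2] [0.4 0.1 0. ]
end True tip z 99.8 [-3.3  2.5 10.3]
wrist 998 [[-24.6, -58.9, 91.4], [-10.6, 55.7, 101.1]] slope deg 1.2
scene 325 [[-25.2, -57.2, 25.1], [-11.2, 60.5, 102.8]] slope deg -0.5
39.925
```

View pics/end.png

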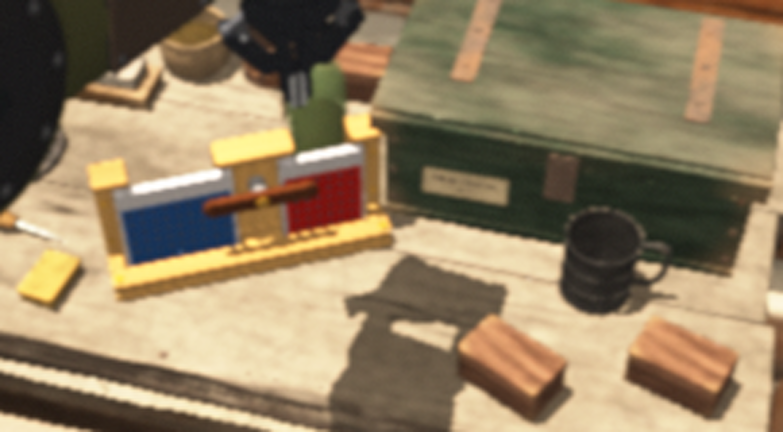

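The button lies level across both plates (crop 262,197): the fingertip met its stop at z 99.8, where level is 100. Both plates are upright, and the mug, bottle and tin have not moved.

```bash
python3 -c "
from rig import bot
print(bot.finish_job())"
```

```text
the job is handed in; nothing more can be done
None
```

The job is handed in at about 40 s of robot time: both plates stand fully down in their own pockets, the turn-button lies level across them, and the mug, bottle and match tin look undisturbed in the last picture; no verdict came back.

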